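# Push the flat-roofed model house out of its row and stand it on the base plate

## Robot

A 6-joint arm with a two-finger parallel gripper is mounted at the origin on the work surface. World frame = base frame: x ahead of the robot, y to its left, z up, the work surface at z = 0. Lengths are in m, angles in rad, forces in N, time in s.
With the tool pointing down it reaches from about 0.35 to 0.775 m from the base axis. Payload 5.5 kg.
Tool frame: the origin (TCP) lies where the fingers leave the gripper's body, on its centre line; the fingertips stand env.tip_reach ahead of it and the grasp point (between the pads) lies 54 mm ahead of it (env.tip_reach is the distance from the TCP to the fingertips, in m); z points along the fingers, y is the line along which they close (so a half turn about z gives the same grasp; the last joint's range is limited). The gripper opens to 85 mm and grips with 20 to 120 N. Pads are 22 mm wide; open, the fingers measure 114 mm over their backs; the gripper's body (76 mm by 85 mm) begins 54 mm behind the grasp point. The pads swing forward as they close: fully open they stand 13 mm farther back than shut.
Start: joints at [1.123, 0.313, 0.046, 1.304, 0, 1.431], TCP at [0.174, 0.548, 0.304] pointing down, gripper open.
Joint ranges: [-2.76, 2.76], [-0.86, 1.69], [-1.03, 1.26], [-2.2, 2.34], [-1.47, 1.5], [-3.14, 3.14]. Speed limits (rad/s): [2.57, 2.57, 3.14, 3.14, 3.14, 3.14].

## Interface

Orientations are given as a unit quaternion [w, x, y, z].
In Python, from workcell import status, optics, hand_in, env gives the robot as it stands.
- The arm moves only by the shell command python3 -m handwheel 'ROWS' [FORCE]. ROWS is a JSON object whose one key "deltas" holds a list of rows, each a list of 5 numbers: the opening, from -1 (shut) to 1 (fully open), then the shift along the tool's x, y, z in units of 40 mm (1.0 is 40 mm), then the turn about the tool's z in units of 10 degrees (1.0 is 10 degrees). In form: {"deltas": [[jaw, x, y, z, roll], ...]}. A call has 1 to 20 rows; each row shifts and turns the commanded pose from where the row before left it, along the tool's axes as they then stand; what a row does not reach is not made up. A row lasts 1/8 s, in which the tool goes at most 62.5 mm and 10.7 degrees, less where a joint would pass 70% of its speed; a pose out of reach is approached as far as the arm can. A call is refused whole if a number of a shift passes 1 or a number of a turn 1, either way. A call with a gripper value outside its range is refused whole. The fingers move at their own pace and stop on an object; FORCE is the grip in N (left out, the last holds). Time passes only in rows, so rows that do not move let the fingers close. It gives the time, the measured TCP pose, the force, the opening and the grip force at its end, in the units of the state.
- status.get_state(): the state, without advancing time (a new reading comes with each control period).
- optics.read_camera(name): name is "scene" or "side" or "wrist"; returns a dict with "frame" (480x640x3 uint8, red, green, blue), "depth" (480x640 float32, m along the optical axis (not along the pixel's ray), 0 where there is no reading), "vfov" (degrees; the focal length in pixels is half the picture's height over the tangent of half this angle, whatever the lens; pixels are square), "cx", "cy" (the principal point, pixels), "origin" and "attitude" of the camera in the world. Camera axes: x right, y down, z forward; pixel columns grow to the right and rows downward; lengths in m; the calibration is good to about 2 mm. A picture is of the moment at which its call begins.
- hand_in(): hands the job in; it is judged then, once.
The state is a dict: "clock": time; "joint_pos": joint angles; "qvel": joint speeds; "tau": joint torques, N m; "tcp_pos": TCP position; "orientation": TCP orientation; "wrist_force": force on the tool from outside, world axes, zero at the start; "ft_torque": the same for the moment, N m; "finger_gap": finger opening in m; "grip_force": force on a finger pad.
Only numpy, scipy, OpenCV 4.12 (cv2) and the standard library are available. Lean on these libraries where they do the work, as an engineer would, in place of code of your own. Each camera call takes 0.05 s, during which the arm holds its last target. There are 200 camera calls.

## Task

Four model houses stand packed side by side on the display board: with closed fingers push the flat-roofed one (with the round roof tank) straight out of the row from behind, without shifting its neighbours, until you feel it come up against the wooden front bar, and keep it pressed there lightly for a moment; the paint chips, so never press hard. Then pick it up by its sides and set it down gently, upright, in the middle of the empty rectangular base plate, with its long sides along the plate's long sides, and let go. Leave the other miniatures alone.

Things in the scene. Friction and masses are not known exactly. Their poses are not given: they have to be found in the camera images.
- board: Fixed plywood display board, 260 (x) x 210 (y) x 12 mm thick. Origin: centre of its underside (top at z = 0.012). The four houses stand on it side by side along its y, the row's middle at board x = -74 mm, y = 0; their backs (robot side) at x = -118 mm, fronts at -30 mm. Pushing out means along board +x.
- fence: Fixed wooden frame on the board: two low side strips (12 mm high, along x at y = +/-100 mm) and, clamped across them, the front bar, 30 mm high, 12 mm thick, along y. The bar is rigid: force rises by 5 N or more per mm of command. Pressing lightly is 2 to 15 N on the bar; sliding the house takes 1 to 5 N besides. Origin: centre of the board's top, axes as the board's.
- bar_near (a point): Point at the board's top on the middle of the NEAREST place where the bar's house-side face can be clamped (fence x = +66 mm). The real face is 0 to 22 mm beyond it along +x; where is not measured: see or feel it. So the house slides 96 to 118 mm to meet the bar and then stands 8 to 30 mm clear of its neighbours' fronts.
- flat_house: The house to move: a block 88 mm deep (x), 46 mm wide (y), vertical walls 50 mm high, flat roof with parapet (55 mm) and one upright round tank 18 mm across at x = +18 mm (top at 63 mm). 0.2 to 0.42 kg. Origin: centre of its underside, axes as the board's at the start. In any of the four places of the row, the others touching its long sides (gaps 0.3 mm). It is the tallest of the row.
- gable_house: Neighbour in the row, the same 88 x 46 mm footprint (x deep, y wide), gabled roof with its ridge along x and a square chimney, 44 mm high; about 0.3 kg. Origin: centre of its underside, axes as the board's. Leave it where it is.
- cross_house: Neighbour in the row, the same 88 x 46 mm footprint (x deep, y wide), gabled roof with its ridge along y, 43 mm high; about 0.3 kg. Origin: centre of its underside, axes as the board's. Leave it where it is.
- shed_house: Neighbour in the row, the same 88 x 46 mm footprint (x deep, y wide), single-slope roof rising to +x, 42 mm high; about 0.3 kg. Origin: centre of its underside, axes as the board's. Leave it where it is.
- plate: Fixed empty rectangular plywood base plate, 110 (x, long) x 90 (y) x 10 mm thick, lying on the table to one side of the board. Origin: centre of its underside, so its top is at z = 0.010.
- turntable: Fixed round plywood turntable, 110 mm across, 18 mm high, on the other side of the board; a tree stands on it. Origin: centre of its underside. Not used.
- tree: Toy tree, 75 mm high, crown 48 mm across, standing on the turntable. Origin: centre of its underside. A bystander.
- small_tree: Toy tree, 60 mm high, crown 38 mm across, on the table beyond the board. Origin: centre of its underside. A bystander.
- toy_car: Grey toy car, 70 x 32 x 31 mm, on the table beyond the board. Origin: centre of its underside. A bystander.
- toy_boat: Wooden toy boat, 50 x 26 mm, mast top 43 mm, on the table beyond the board. Origin: centre of its underside. A bystander.
Mind the look-alikes: they are no part of the job. Leave any yellow look-alike of the flat_house alone. Leave any orange look-alike of the plate alone.

How it is judged:
On the way, in this order (a step that is already met when the one before it is completed fails the run):
1. the flat-roofed house, pushed clear of the row, is kept pressed lightly against the front bar (2 to 15 N) for 0.3 s, standing on the board (contact force between flat_house and fence between 2 and 15 N and x of flat_house in the frame of fence above 0.016 m and z of flat_house in the frame of fence below 0.004 m), for 0.3 s.
2. the house is picked up from the board, 25 mm or more (z of flat_house in the frame of fence above 0.025 m and contact force between flat_house and the fingers above 1 N), for 0.1 s.
At the end, for the whole second after the job is handed in: The flat-roofed house stands released, upright and at rest on the base plate, its centre within 15 mm of the plate's centre and its long sides within 8 degrees of the plate's; the three other houses are within 5 mm, and the other miniatures within 10 mm, of where they were (horizontal distance between flat_house and plate below 0.015 m and z of flat_house in the frame of plate between 0.007 and 0.013 m and angle between the x axis of flat_house and the x axis of plate, either way round below 0.14 rad and angle between flat_house's own z axis and vertical below 0.06 rad and linear speed of flat_house below 0.02 m/s and contact force between flat_house and the fingers below 0.1 N and distance of each of gable_house, cross_house, shed_house from where it was at the start of the episode below 0.005 m and distance of each of tree, small_tree, toy_car, toy_boat from where it was at the start of the episode below 0.01 m); the robot touches nothing.
It fails at once if the house is pressed on the front bar with more than 15 N (contact force between flat_house and fence above 15 N).
It fails at once if a neighbouring house is shifted by more than 5 mm (distance of any of gable_house, cross_house, shed_house from where it was at the start of the episode above 0.005 m).
It fails at once if another miniature is shifted by more than 10 mm (distance of any of tree, small_tree, toy_car, toy_boat from where it was at the start of the episode above 0.01 m).
It fails at once if the house is tipped by more than 20 degrees, or raised more than 10 mm while still in its row instead of being pushed out (angle between flat_house's own z axis and vertical above 0.35 rad or (z of flat_house in the frame of fence between 0.01 and 0.03 m and x of flat_house in the frame of fence below 0.008 m and y of flat_house in the frame of fence between -0.1 and 0.1 m)).
It fails at once if the house is dropped (moves faster than 0.45 m/s while not held, a fall of about 10 mm) or rammed on the plate with more than 45 N (contact force between flat_house and plate above 45 N or (linear speed of flat_house above 0.45 m/s and contact force between flat_house and the fingers below 0.5 N)).
It also fails if it takes over 67 s, if anything falls off the work surface, if the arm or the gripper's body presses on something with over 40 N, if the wrist force passes 120 N, or if a joint passes its speed limit or range.

## Working session

There is one attempt and no reset: what is moved stays moved. The work goes in short steps, Python scripts to look and compute and a shell command to move; the robot and the scene stay as the last step left them, time stands still between calls to the robot, and variables do not carry over. Pictures are saved under pics/ and viewed, at most 10 in all, crops included, and the job is handed in when it is done.

```bash
mkdir -p pics; cat > h.py <<'E'
import numpy as np, cv2
from workcell import status, optics, env
from scipy.spatial.transform import Rotation as R
def rot(q): 
    q=np.array(q,float)
    return q if q.shape==(3,3) else R.from_quat([q[1],q[2],q[3],q[0]]).as_matrix()
def cam(n):
    c=optics.read_camera(n); f=240/np.tan(np.radians(c['vfov'])/2)
    v,u=np.mgrid[0:480,0:640]; d=c['depth']
    P=np.stack([(u-c['cx'])/f*d,(v-c['cy'])/f*d,d],-1)@rot(c['attitude']).T+np.array(c['origin'])
    P[d==0]=np.nan
    return c,P
E
python3 - <<'E'
from h import *
for n in ['scene','side','wrist']:
    c,P=cam(n); cv2.imwrite(f'pics/{n}0.png',c['frame'][...,::-1]); np.savez(f'{n}0.npz',P=P,im=c['frame'])
    print(n,c['origin'],c['attitude'],c['vfov'],c['cx'],c['cy'])
print(status.get_state(),env.tip_reach)
E
```

```text
scene [1.2793395  0.3212704  1.07450884] [-0.17198739  0.50914601  0.79780009 -0.27332342] 42.12309769301063 319.3383593668274 251.52231430627089
side [ 0.037381   -0.64506874  0.65768154] [-0.41078961  0.84541102 -0.303916    0.15545791] 54.55180038612078 315.91784463628846 246.08060341234903
wrist [0.10727326 0.56949126 0.37266617] [0.11354586 0.79899791 0.58486892 0.08147407] 58.91581801804506 322.2563987664525 231.39058761540358
{'clock': 0.15, 'joint_pos': array([1.12338918e+00, 3.13815331e-01, 4.52678931e-02, 1.30355941e+00,
       2.59877047e-05, 1.43120402e+00]), 'qvel': array([ 0.00120364, -0.00057221,  0.00251233,  0.0007152 ,  0.00080061,
        0.00217426]), 'tau': array([ 1.79481671e-03, -4.81064165e+01,  2.98816234e+01,  1.39331783e-02,
       -1.39655112e-04, -1.40797428e-05]), 'tcp_pos': array([0.17409916, 0.54774098, 0.30323221]), 'orientation': array([-2.02007370e-04,  1.53300503e-01,  9.88179400e-01, -6.23479428e-04]), 'wrist_force': array([-0.40069192,  0.70997739, -0.51464122]), 'ft_torque': array([-0.01089029,  0.01307365, -0.021751  ]), 'grip_force': 0.0, 'finger_gap': 0.08544690633841574} 0.0726
```

View pics/scene0.png

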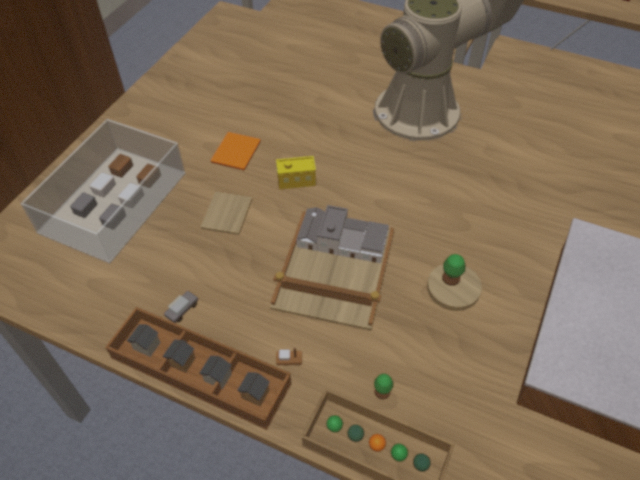

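View pics/side0.png

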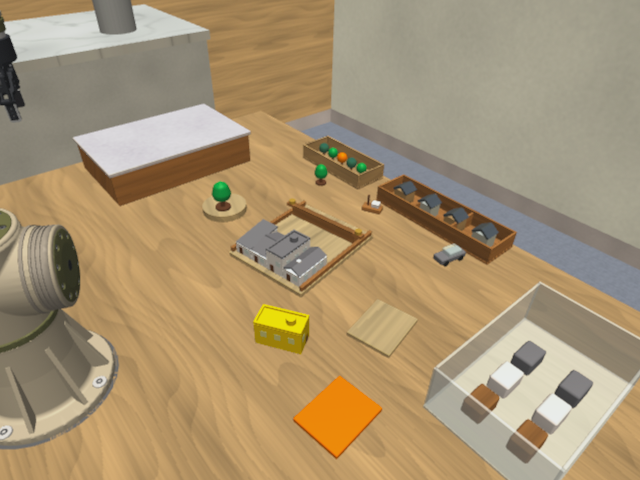

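Candidates for the house: the grey flat-roofed one in the row (scene 333,224; side 293,240) and the yellow look-alike (scene 296,172; side 282,328). For the plate: the plain plywood one (scene 227,212; side 383,327) and the orange one (scene 236,150). I choose the grey house and the plywood plate, and check them in a close crop.

```bash
python3 - <<'E'
from h import *
S=np.load('scene0.npz');T=np.load('side0.npz')
a=cv2.resize(S['im'][190:340,190:410],None,fx=3.6,fy=3.6,interpolation=cv2.INTER_CUBIC)[:, :]
cv2.imwrite('pics/c1.png',a[...,::-1])
b=cv2.resize(T['im'][190:310,220:380],None,fx=5,fy=5,interpolation=cv2.INTER_CUBIC)
cv2.imwrite('pics/c2.png',b[...,::-1])
def rect(P,zlo,zhi,x0,x1,y0,y1):
    Q=P.reshape(-1,3); m=(Q[:,2]>zlo)&(Q[:,2]<zhi)&(Q[:,0]>x0)&(Q[:,0]<x1)&(Q[:,1]>y0)&(Q[:,1]<y1)
    return Q[m]
for nm,D in (('scene',S),('side',T)):
    P=D['P']
    pts=[(333,224),(227,212),(333,272),(296,165),(455,285)] if nm=='scene' else [(293,240),(383,327),(330,240),(282,315),(222,212)]
    for u,v in pts: print(nm,(u,v),P[v,u].round(4))
E
```

```text
scene (333, 224) [ 0.5015 -0.0138  0.0729]
scene (227, 212) [ 0.5225 -0.2669  0.0121]
scene (333, 272) [0.5763 0.0207 0.0148]
scene (296, 165) [ 0.3579 -0.1723  0.0521]
scene (455, 285) [0.5064 0.2628 0.0223]
side (293, 240) [ 0.5022 -0.0272  0.0721]
side (383, 327) [ 0.5183 -0.2778  0.0093]
side (330, 240) [ 0.6171 -0.0159  0.0108]
side (282, 315) [ 0.3687 -0.1672  0.0506]
side (222, 212) [0.477  0.2254 0.0212]
```

View pics/c1.png

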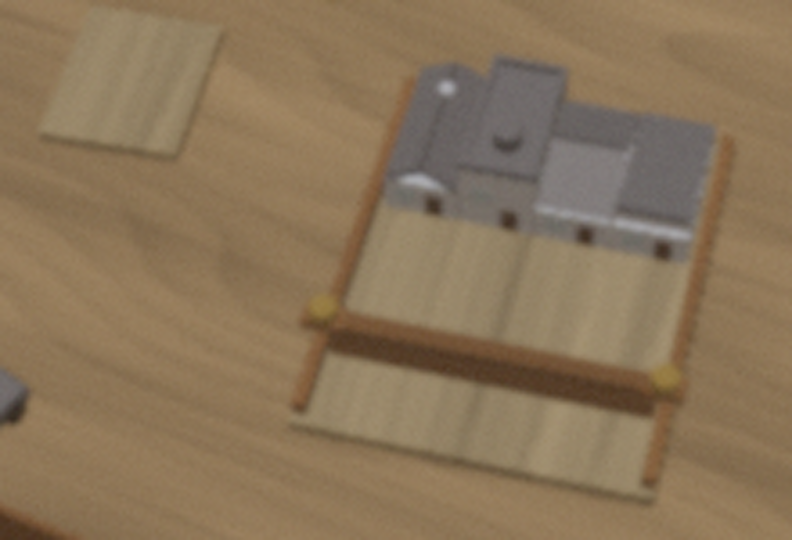

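View pics/c2.png

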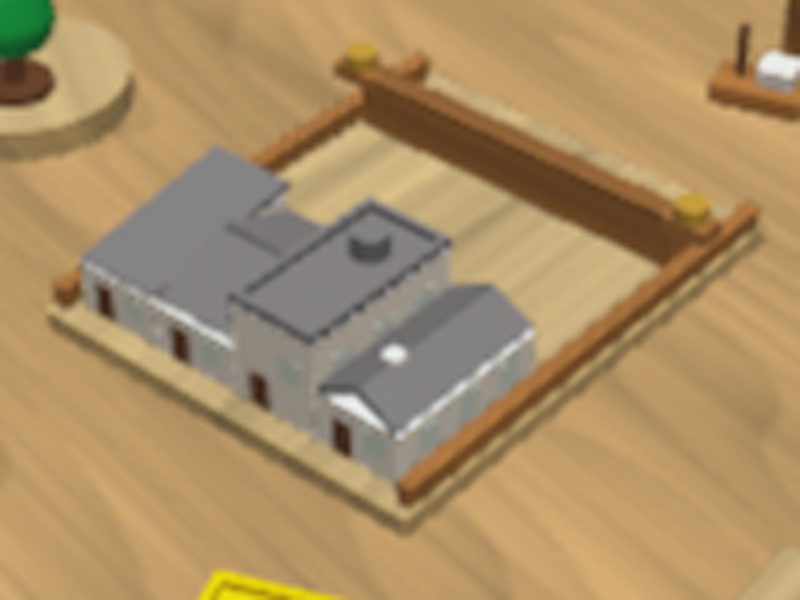

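The crops confirm the grey flat-roofed house with the tank, in the second place from the -y end (c1 515,120; c2 340,280). Gable on its -y side, shed/cross on its +y side. The bare plywood plate is at c1 (130,80). The bar is clamped well in front.

```bash
cat >> h.py <<'E'
def ray(c,u,v,z):
    f=240/np.tan(np.radians(c['vfov'])/2)
    d=rot(c['attitude'])@np.array([(u-c['cx'])/f,(v-c['cy'])/f,1]); o=np.array(c['origin'])
    return o+d*(z-o[2])/d[2]
def roof(P,zlo,zhi,box):
    Q=P.reshape(-1,3); x0,x1,y0,y1=box
    m=(Q[:,2]>zlo)&(Q[:,2]<zhi)&(Q[:,0]>x0)&(Q[:,0]<x1)&(Q[:,1]>y0)&(Q[:,1]<y1)
    return cv2.minAreaRect((Q[m,:2]*1000).astype(np.float32)),m.sum()
E
python3 - <<'E'
from h import *
c1=optics.read_camera('scene'); c2=optics.read_camera('side')
p=lambda c,u,v,s,ou,ov,z: ray(c,ou+(u+.5)/s-.5,ov+(v+.5)/s-.5,z).round(4)
print('scene board front L,R',p(c1,292,425,3.6,190,190,.012),p(c1,652,500,3.6,190,190,.012))
print('side board +y back, -y back, -y front',*[p(c2,u,v,5,220,190,.012) for u,v in((50,318),(405,520),(760,225))])
print('plate',*[p(c1,u,v,3.6,190,190,.010) for u,v in((88,5),(225,25),(178,157),(38,135))])
print('plate side',*[ray(c2,u,v,.01).round(4) for u,v in((381,300),(417,322),(389,355),(347,331))])
for n in('scene0','side0'):
    P=np.load(n+'.npz')['P']
    print(n,'roof',roof(P,.062,.09,(.4,.6,-.12,.1)),'yellow',roof(P,.03,.09,(.28,.45,-.25,-.1)))
E
```

```text
scene board front L,R [ 0.708  -0.0576  0.012 ] [0.6682 0.1434 0.012 ]
side board +y back, -y back, -y front [0.4117 0.0859 0.012 ] [ 0.4534 -0.1134  0.012 ] [ 0.7056 -0.0625  0.012 ]
plate [ 0.4772 -0.3283  0.01  ] [ 0.4554 -0.239   0.01  ] [ 0.564  -0.2123  0.01  ] [ 0.585  -0.2997  0.01  ]
plate side [ 0.5666 -0.2263  0.01  ] [ 0.5766 -0.31    0.01  ] [ 0.4785 -0.33    0.01  ] [ 0.4593 -0.243   0.01  ]
scene0 roof (((491.36248779296875, -19.84614372253418), (93.26270294189453, 46.37953186035156), 11.09874153137207), np.int64(501)) yellow (((357.50079345703125, -173.9330291748047), (59.33799743652344, 88.31771850585938), 31.11476707458496), np.int64(815))
side0 roof (((491.0934753417969, -22.545005798339844), (90.33521270751953, 49.6566276550293), 11.302163124084473), np.int64(574)) yellow (((358.70379638671875, -176.57298278808594), (50.18510818481445, 90.01387023925781), 32.95773696899414), np.int64(1505))
```

```bash
python3 -m handwheel '{"deltas": [[-1,0,0,0,-0.96],[-1,0,0,0,-0.96],[-1,0,0,0,-0.96],[-1,-0.2,-0.9,0,0],[-1,-0.2,-0.9,0,0],[-1,-0.2,-0.9,0,0],[-1,-0.2,-0.9,0,0],[-1,-0.2,-0.9,0,0],[-1,-0.2,-0.9,0,0],[-1,-0.2,-0.9,0,0],[-1,-0.2,-0.9,0,0],[-1,-0.2,-0.9,0,0],[-1,-0.2,-0.9,0,0],[-1,-0.2,-0.9,0,0],[-1,-0.2,-0.9,0,0],[-1,-0.2,-0.9,0,0],[-1,-0.2,-0.9,0,0],[-1,-0.2,-0.9,0,0],[-1,-0.2,-0.9,0,0],[-1,-0.2,-0.9,0,0]]}'
python3 -m handwheel '{"deltas": [[-1,-0.2,-0.9,0,0],[-1,-0.2,-0.7,0,0],[-1,0,0,0,0]]}'
python3 - <<'E'
from h import *
c,P=cam('wrist'); cv2.imwrite('pics/w1.png',c['frame'][...,::-1]); np.savez('w1.npz',P=P,im=c['frame'])
print(c['origin'],c['attitude'])
E
```

```text
clock: 2.75
tcp_pos: [0.4264, -0.0273, 0.304]
orientation: [0.0, -0.097, 0.995, 0.0]
wrist_force: [1.3, 0.6, -0.4]
finger_gap: 0.0002
grip_force: 0.0
clock: 3.12
tcp_pos: [0.4549, -0.0873, 0.3036]
orientation: [-0.0, -0.096, 0.995, 0.0]
wrist_force: [0.1, 0.4, 0.2]
finger_gap: -0.0
grip_force: 0.0
[ 0.38601731 -0.10028844  0.37312495] [0.0890814  0.62958721 0.76428101 0.10751272]
```

View pics/w1.png

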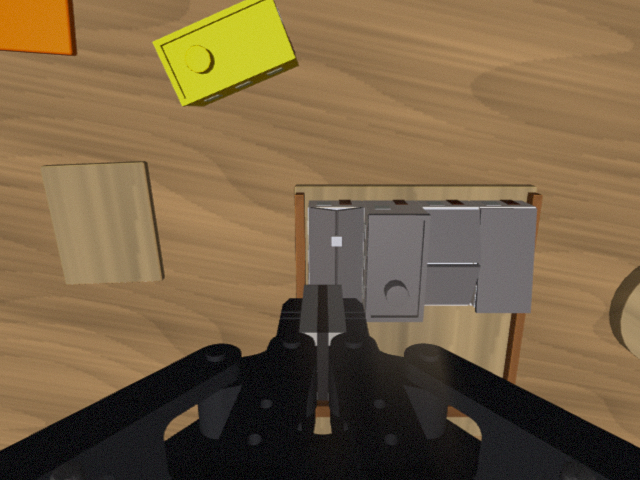

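The wrist picture shows the row (flat house parapet corners at 369,213 / 426,213 / 424,318 / 367,320), the plate (43,166 / 146,162 / 161,279 / 66,284), the yellow look-alike at (225,50), and the orange one top left.

```bash
python3 - <<'E'
from h import *
c=optics.read_camera('wrist'); s=status.get_state(); print(s['tcp_pos'],s['orientation'])
def quad(pts,z):
    q=np.array([ray(c,u,v,z)[:2] for u,v in pts]); r=cv2.minAreaRect((q*1000).astype(np.float32))
    e=(q[3]+q[2]-q[0]-q[1])/2; f=(q[1]+q[2]-q[0]-q[3])/2
    print(q.mean(0).round(4),'yaw',np.degrees(np.arctan2(e[1],e[0])).round(2),np.degrees(np.arctan2(-f[0],f[1])).round(2),np.linalg.norm(e).round(4),np.linalg.norm(f).round(4))
quad([(369,213),(426,213),(424,318),(367,320)],.067)
quad([(43,166),(146,162),(161,279),(66,284)],.010)
P=np.load('w1.npz')['P']
print('roof',roof(P,.058,.09,(.4,.6,-.12,.1))[0])
pz=P[...,2]; print('yellow',roof(P,.03,.09,(.28,.45,-.25,-.1))[0])
# bar: points 25..45 mm high beyond row, in board frame
cb=np.array([.5587,.0117]); a=np.radians(11.2); Rb=np.array([[np.cos(a),-np.sin(a)],[np.sin(a),np.cos(a)]])
for n in ('scene0','side0','w1'):
    Q=np.load(n+'.npz')['P'].reshape(-1,3); b=(Q[:,:2]-cb)@Rb
    m=(Q[:,2]>.03)&(Q[:,2]<.05)&(b[:,0]>.03)&(b[:,0]<.11)&(abs(b[:,1])<.08)
    print(n,m.sum(),np.percentile(b[m,0],[2,10,50,90,98]).round(4), np.polyfit(b[m,1],b[m,0],1).round(3) if m.sum()>5 else '')
E
```

```text
[ 0.45379246 -0.08553095  0.30363413] [-4.37269571e-04 -9.70064976e-02  9.95283557e-01  4.36028896e-04]
[ 0.4893 -0.0208] yaw 12.83 12.25 0.0868 0.0438
[ 0.5191 -0.2698] yaw 11.92 13.81 0.1076 0.0882
roof ((492.09912109375, -21.377017974853516), (88.32502746582031, 46.42235565185547), 11.150317192077637)
yellow ((360.2677917480469, -175.00669860839844), (47.32120895385742, 88.78394317626953), 32.28464126586914)
scene0 631 [0.0698 0.0722 0.0796 0.083  0.0839] [0.005 0.078]
side0 426 [0.0684 0.0697 0.0721 0.0796 0.0815] [-0.     0.073]
w1 291 [0.0711 0.0717 0.0768 0.082  0.0829] [0.027 0.077]
```

```bash
python3 -m handwheel '{"deltas": [[-1,0.2,0.7,0,0],[-1,0.19,0.69,0,0],[-1,0,0,0,0],[-1,0,0,0.8,0],[-1,0,0,0.8,0],[-1,0,0,0.8,0],[-1,0,0,0.8,0],[-1,0,0,0.8,0],[-1,0,0,0.5,0],[-1,0,0,0.3,0],[-1,0,0,0.2,0],[-1,0,0,0,0],[-1,0,0,0,0]]}'
python3 - <<'E'
from h import *
c,P=cam('wrist'); cv2.imwrite('pics/w2.png',c['frame'][...,::-1])
s=status.get_state();p=s['tcp_pos'];R_=rot(s['orientation']);h=np.array([.4918,-.0213])
print(p,s['wrist_force'],'tool-frame offset house-tool mm',(R_.T@np.r_[h-p[:2],0]*1000).round(1),'yaw',np.degrees(np.arctan2(-R_[1,0],-R_[0,0])))
E
```

```text
clock: 4.85
tcp_pos: [0.4287, -0.0344, 0.1045]
orientation: [0.001, -0.097, 0.995, -0.0]
wrist_force: [-1.0, 0.9, 0.0]
finger_gap: -0.0001
grip_force: 0.0
[ 0.42874471 -0.03437358  0.10455439] [0.33037019 0.01092355 0.36404552] tool-frame offset house-tool mm [-64.4   0.6   0.1] yaw 11.167328941185621
```

View pics/w2.png

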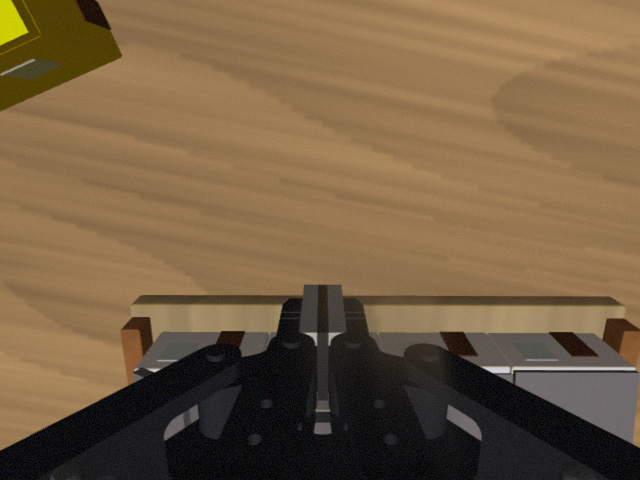

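Fingers are shut behind the house's back wall (fingers at column 322, house about 270–378, centred). Pushing.

```bash
python3 -m handwheel '{"deltas": [[-1,-0.1,0,0,0],[-1,-0.1,0,0,0],[-1,-0.05,0,0,0],[-1,-0.1,0,0,0],[-1,-0.1,0,0,0],[-1,-0.1,0,0,0],[-1,0,0,0,0]]}'
python3 -m handwheel '{"deltas": [[-1,-0.15,0,0,0],[-1,-0.15,0,0,0],[-1,-0.15,0,0,0],[-1,-0.15,0,0,0],[-1,-0.15,0,0,0],[-1,-0.15,0,0,0],[-1,-0.15,0,0,0],[-1,-0.15,0,0,0],[-1,0,0,0,0]]}'
python3 -m handwheel '{"deltas": [[-1,-0.1,0,0,0],[-1,-0.1,0,0,0],[-1,-0.1,0,0,0],[-1,-0.1,0,0,0],[-1,0,0,0,0]]}'
python3 - <<'E'
from h import *
s=status.get_state();p=s['tcp_pos'];print((rot(s['orientation']).T@s['wrist_force']).round(2),p)
ex=np.array([.981,.193]);ey=np.array([-.193,.981])
for n in('scene','side'):
    c,P=cam(n);Q=P.reshape(-1,3);g=(Q[:,:2]-p[:2])
    a,b=g@ex,g@ey
    m=(Q[:,2]>.03)&(Q[:,2]<.05)&(a>.09)&(a<.15)&(abs(b)<.1)
    k=(Q[:,2]>.061)&(Q[:,2]<.072)&(a>.0)&(a<.13)&(abs(b)<.06)
    print(n,'bar',np.percentile(a[m],[2,50,98]).round(4),'roof front',np.percentile(a[k],[2,90,98]).round(4),'b',np.percentile(b[k],[2,98]).round(4),cv2.minAreaRect((Q[k][:,:2]*1000).astype(np.float32)))
    cv2.imwrite(f'pics/{n}3.png',cv2.resize(c['frame'][180:320,230:400] if n=='scene' else c['frame'][180:310,210:390],None,fx=4,fy=4,interpolation=cv2.INTER_CUBIC)[...,::-1])
E
```

```text
clock: 5.78
tcp_pos: [0.4489, -0.0299, 0.1035]
orientation: [-0.001, -0.097, 0.995, 0.0]
wrist_force: [-3.9, -1.5, 2.7]
finger_gap: 0.0002
grip_force: 2.0
clock: 6.9
tcp_pos: [0.498, -0.0207, 0.1042]
orientation: [0.001, -0.097, 0.995, -0.0]
wrist_force: [0.2, -0.1, 0.3]
finger_gap: -0.0004
grip_force: 0.0
clock: 7.52
tcp_pos: [0.5124, -0.0176, 0.104]
orientation: [-0.0, -0.097, 0.995, 0.0]
wrist_force: [-2.2, -1.9, 2.2]
finger_gap: 0.0001
grip_force: 1.5
[ 2.48 -1.44 -2.21] [ 0.51242107 -0.01761753  0.10402722]
scene bar [0.0951 0.1291 0.1351] roof front [0.0059 0.0931 0.0979] b [-0.0204  0.0247] ((561.4096069335938, -6.012264251708984), (98.91949462890625, 47.11332321166992), 11.298859596252441)
side bar [0.0939 0.1232 0.1336] roof front [0.0099 0.0953 0.0968] b [-0.0245  0.0202] ((562.0553588867188, -12.186058044433594), (96.69122314453125, 47.50270080566406), 15.031725883483887)
```

View pics/side3.png

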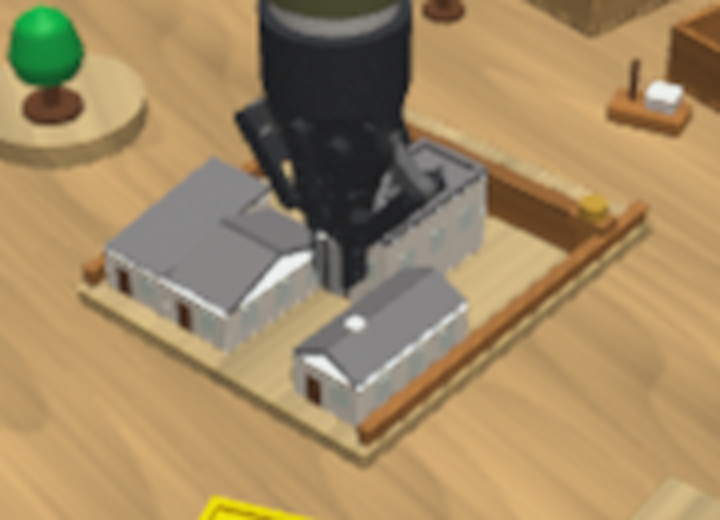

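House slides out straight, neighbours unmoved, about 23 mm to go by vision. Continue slowly.

```bash
python3 -m handwheel '{"deltas": [[-1,-0.08,0,0,0],[-1,-0.08,0,0,0],[-1,-0.08,0,0,0],[-1,-0.08,0,0,0],[-1,-0.06,0,0,0],[-1,0,0,0,0]]}'; python3 - <<'E'
from h import *
from workcell import status
import time
s=status.get_state();p=s['tcp_pos'];print((rot(s['orientation']).T@s['wrist_force']).round(2),p)
ex=np.array([.981,.193]);ey=np.array([-.193,.981])
for n in('scene','side'):
    c,P=cam(n);Q=P.reshape(-1,3);g=Q[:,:2]-p[:2];a,b=g@ex,g@ey
    m=(Q[:,2]>.035)&(Q[:,2]<.047)&(a>.08)&(a<.15)&(b<-.035)&(b>-.07)
    k=(Q[:,2]>.061)&(Q[:,2]<.072)&(a>.04)&(a<.13)&(abs(b)<.04)
    print(n,'bar',np.percentile(a[m],[2,50,98]).round(4),'roof front',np.percentile(a[k],[50,95,99]).round(4))
E
python3 -m handwheel '{"deltas": [[-1,-0.03,0,0,0],[-1,-0.03,0,0,0],[-1,0,0,0,0]]}'
```

```text
clock: 8.38
tcp_pos: [0.5273, -0.0146, 0.1039]
orientation: [-0.0, -0.097, 0.995, 0.0]
wrist_force: [-5.2, -0.8, 2.8]
finger_gap: 0.0
grip_force: 2.1
[ 5.31  0.22 -2.84] [ 0.52725755 -0.01461213  0.10394288]
scene bar [0.105  0.1138 0.1199] roof front [0.0743 0.0975 0.0988]
side bar [0.1044 0.1079 0.1168] roof front [0.0862 0.0968 0.0993]
clock: 8.85
tcp_pos: [0.5295, -0.0142, 0.1039]
orientation: [-0.0, -0.097, 0.995, 0.0]
wrist_force: [-5.1, -1.4, 3.6]
finger_gap: 0.0001
grip_force: 2.5
```

```bash
python3 -m handwheel '{"deltas": [[-1,-0.02,0,0,0],[-1,-0.02,0,0,0],[-1,0,0,0,0]]}' | egrep 'tcp_pos|wrist'
```

```text
tcp_pos: [0.5311, -0.0139, 0.1039]
wrist_force: [-5.4, -1.6, 3.8]
```

```bash
python3 -m handwheel '{"deltas": [[-1,-0.02,0,0,0],[-1,0,0,0,0]]}' | egrep 'tcp_pos|wrist'
```

```text
tcp_pos: [0.5319, -0.0137, 0.1039]
wrist_force: [-5.1, -1.3, 3.8]
```

```bash
python3 -m handwheel '{"deltas": [[-1,-0.025,0,0,0],[-1,0,0,0,0]]}' | egrep 'tcp_pos|wrist'
```

```text
tcp_pos: [0.5329, -0.0135, 0.1039]
wrist_force: [-4.4, -1.2, 2.9]
```

```bash
python3 -m handwheel '{"deltas": [[-1,-0.015,0,0,0],[-1,0,0,0,0]]}' | egrep 'tcp_pos|wrist'
```

```text
tcp_pos: [0.5335, -0.0134, 0.1039]
wrist_force: [-5.1, -1.3, 4.1]
```

```bash
python3 -m handwheel '{"deltas": [[-1,-0.02,0,0,0],[-1,0,0,0,0]]}' | egrep 'tcp_pos|wrist'
```

```text
tcp_pos: [0.5344, -0.0132, 0.1039]
wrist_force: [-5.0, -0.8, 3.6]
```

```bash
python3 -m handwheel '{"deltas": [[-1,-0.01,0,0,0],[-1,0,0,0,0]]}' | egrep 'tcp_pos|wrist'
```

```text
tcp_pos: [0.5347, -0.0132, 0.1039]
wrist_force: [-5.1, 0.4, 2.8]
```

```bash
python3 -m handwheel '{"deltas": [[-1,-0.02,0,0,0],[-1,0,0,0,0]]}' | egrep 'tcp_pos|wrist'
```

```text
tcp_pos: [0.5357, -0.013, 0.1038]
wrist_force: [-4.0, 0.1, 3.4]
```

```bash
python3 - <<'E'
from h import *
s=status.get_state();p=s['tcp_pos']
ex=np.array([.981,.193]);ey=np.array([-.193,.981])
for n in('scene','side'):
    c,P=cam(n);Q=P.reshape(-1,3);g=Q[:,:2]-p[:2];a,b=g@ex,g@ey
    m=(Q[:,2]>.035)&(Q[:,2]<.047)&(a>.07)&(a<.15)&(b<-.035)&(b>-.07)
    k=(Q[:,2]>.061)&(Q[:,2]<.072)&(a>.04)&(a<.13)&(abs(b)<.04)
    print(n,'bar',np.percentile(a[m],[2,50,98]).round(4),'roof front',np.percentile(a[k],[50,95,99]).round(4))
E
python3 -m handwheel '{"deltas": [[-1,-0.02,0,0,0],[-1,0,0,0,0]]}' | egrep 'tcp_pos|wrist'
```

```text
scene bar [0.0965 0.1054 0.1108] roof front [0.074  0.0973 0.0993]
side bar [0.0955 0.0996 0.1105] roof front [0.0873 0.0974 0.0985]
tcp_pos: [0.5358, -0.013, 0.1039]
wrist_force: [-6.4, -0.7, 4.9]
```

TCP stopped short and the force rose: this is contact. Press slightly more.

```bash
python3 -m handwheel '{"deltas": [[-1,-0.01,0,0,0],[-1,0,0,0,0]]}' | egrep 'tcp_pos|wrist'; python3 -c "
from h import *
for i in range(2): print(status.get_state()['wrist_force'])"
```

```text
tcp_pos: [0.5358, -0.0129, 0.1038]
wrist_force: [-8.1, -1.7, 6.4]
[-8.12590084 -1.66631658  6.37234819]
[-8.12590084 -1.66631658  6.37234819]
```

```bash
python3 -m handwheel '{"deltas": [[-1,-0.01,0,0,0],[-1,0,0,0,0],[-1,0,0,0,0],[-1,0,0,0,0],[-1,0,0,0,0],[-1,0,0,0,0],[-1,0,0,0,0]]}' | egrep 'clock|tcp_pos|wrist'
```

```text
clock: 12.2
tcp_pos: [0.5359, -0.0129, 0.1039]
wrist_force: [-8.4, -2.2, 7.2]
```

```bash
python3 -m handwheel '{"deltas": [[-1,-0.01,0,0,0],[-1,0,0,0,0],[-1,0,0,0,0],[-1,0,0,0,0],[-1,0,0,0,0],[-1,0,0,0,0]]}' | egrep 'clock|tcp_pos|wrist'
python3 -m handwheel '{"deltas": [[-1,0.02,0,0,0],[-1,0.05,0,0,0],[-1,0.1,0,0,0],[-1,0,0,0,0],[-1,0,0,-0.5,0],[-1,0,0,-1,0],[-1,0,0,-1,0],[-1,0,0,-1,0],[1,0.25,0,-0.8,0],[1,0.25,0,0,0],[1,0,0,0,0],[1,0,0,0,0]]}'
python3 - <<'E'
from h import *
c,P=cam('wrist'); cv2.imwrite('pics/w4.png',c['frame'][...,::-1]); np.savez('w4.npz',P=P)
s=status.get_state();p=s['tcp_pos'];R_=rot(s['orientation'])
r,_=roof(P,.06,.09,(.45,.68,-.12,.1)); print(r)
h=np.array(r[0])/1000
print('to centre, tool mm',(R_.T@np.r_[h-p[:2],0]*1000).round(1),p)
h2=np.array([.5359,-.0129])+.055*np.array([.981,.193]); print('by contact',h2,(R_.T@np.r_[h2-p[:2],0]*1000).round(1))
E
```

```text
clock: 12.95
tcp_pos: [0.5359, -0.0129, 0.1039]
wrist_force: [-10.8, -3.5, 7.8]
clock: 14.45
tcp_pos: [0.511, -0.0177, 0.2746]
orientation: [-0.001, -0.097, 0.995, 0.0]
wrist_force: [0.6, -0.3, 0.0]
finger_gap: 0.0722
grip_force: 0.0
((589.6982421875, -1.9092254638671875), (89.43608856201172, 46.039512634277344), 11.154025077819824)
to centre, tool mm [-80.2   0.3  -0.1] [ 0.51109391 -0.01772268  0.27465742]
by contact [ 0.589855 -0.002285] [-80.3  -0.1  -0.1]
```

View pics/w4.png

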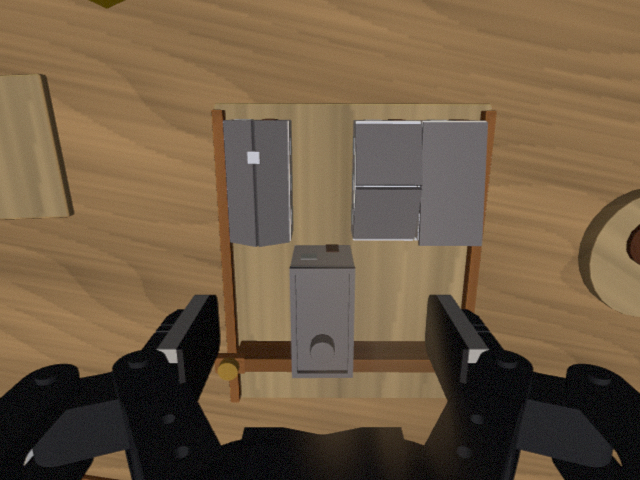

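The house stands clear against the bar, square (columns 291–354, rows 247–377), with open fingers either side. 80 mm forward, then down 180 mm and grip.

```bash
python3 -m handwheel '{"deltas": [[1,-0.7,0,0,0],[1,-0.7,0,0,0],[1,-0.6,0,0,0],[1,0,0,0,0],[1,0,0,0.8,0],[1,0,0,0.8,0],[1,0,0,0.8,0],[1,0,0,0.7,0],[1,0,0,0.6,0],[1,0,0,0.4,0],[1,0,0,0.4,0],[1,0,0,0,0],[-1,0,0,0,0],[-1,0,0,0,0],[-1,0,0,0,0],[-1,0,0,0,0],[-1,0,0,0,0],[-1,0,0,0,0]]}' 40
```

```text
clock: 16.75
tcp_pos: [0.5905, -0.0022, 0.0969]
orientation: [0.001, -0.097, 0.995, 0.0]
wrist_force: [-1.3, 1.1, 5.6]
finger_gap: 0.0454
grip_force: 42.7
```

```bash
python3 -m handwheel '{"deltas": [[-1,0,0,-0.1,0],[-1,0,0,-0.2,0],[-1,0,0,-0.4,0],[-1,0,0,-0.6,0],[-1,0,0,-0.6,0],[-1,0,0,-0.6,0],[-1,0,0,-0.5,0],[-1,0,0,0,0]]}'
python3 - <<'E'
from h import *
c,P=cam('wrist'); f=c['frame']; cv2.imwrite('pics/w5.png',f[...,::-1])
Q=P.reshape(-1,3)
m=((Q[:,2]>.005)&(Q[:,2]<.016)&(Q[:,0]>.42)&(Q[:,0]<.62)&(Q[:,1]>-.36)&(Q[:,1]<-.18))
print(m.sum(), cv2.minAreaRect((Q[m,:2]*1000).astype(np.float32)) if m.sum()>9 else '')
for n in('scene','side','w1'):
    Q=(np.load('w1.npz')['P'] if n=='w1' else cam(n)[1]).reshape(-1,3)
    m=((Q[:,2]>.006)&(Q[:,2]<.015)&(Q[:,0]>.43)&(Q[:,0]<.61)&(Q[:,1]>-.35)&(Q[:,1]<-.19))
    H=(Q[m,:2]*1000).astype(np.float32); print(n,m.sum(),cv2.minAreaRect(H),np.median(H,0))
E
```

```text
clock: 17.75
tcp_pos: [0.591, -0.0025, 0.2185]
orientation: [0.002, -0.097, 0.995, -0.001]
wrist_force: [-0.1, -0.5, -3.9]
finger_gap: 0.0455
grip_force: 41.8
32 ((558.1419677734375, -217.1544189453125), (12.346205711364746, 2.1203815937042236), 2.3521270751953125)
scene 1319 ((518.7330322265625, -271.52044677734375), (114.63543701171875, 119.62374114990234), 10.679173469543457) [ 521.7969 -269.5275]
side 2182 ((519.9996337890625, -274.0200500488281), (113.0873794555664, 90.52710723876953), 13.409175872802734) [ 515.77563 -276.84094]
w1 12162 ((521.1028442382812, -272.9530334472656), (110.28022003173828, 91.49370574951172), 13.42690372467041) [ 517.19116 -272.20447]
```

```bash
python3 -m handwheel '{"deltas": [[-1,0.1,-0.2,0,0],[-1,0.3,-0.6,0,0],[-1,0.32,-0.69,0,0],[-1,0.35,-0.75,0,0],[-1,0.35,-0.75,0,0],[-1,0.35,-0.75,0,0],[-1,0.35,-0.75,0,0],[-1,0.35,-0.7,0,0],[-1,0.3,-0.6,0,0],[-1,0.15,-0.3,0,0],[-1,0.1,-0.2,0,0],[-1,0,0,0,-0.23],[-1,0,0,0,0],[-1,0,0,0,0]]}'
python3 - <<'E'
from h import *
s=status.get_state();p=s['tcp_pos'];R_=rot(s['orientation'])
print('tool mm to plate',(R_.T@np.r_[np.array([.5205,-.2725])-p[:2],0]*1000).round(1),p, np.degrees(np.arctan2(-R_[1,0],-R_[0,0])))
for n in('scene','side'):
    c,P=cam(n); print(n,'house',roof(P,.16,.2,(.45,.6,-.35,-.2)))
E
```

```text
clock: 19.65
tcp_pos: [0.5202, -0.272, 0.2158]
orientation: [-0.0, -0.117, 0.993, 0.0]
wrist_force: [-0.3, -0.4, -4.6]
finger_gap: 0.0461
grip_force: 42.0
tool mm to plate [-0.2 -0.6 -0. ] [ 0.52016128 -0.27198986  0.21576638] 13.47834350419108
scene house (((519.3604736328125, -266.6924743652344), (91.72028350830078, 93.78448486328125), 58.431522369384766), np.int64(978))
side house (((516.6890869140625, -273.97369384765625), (92.25575256347656, 93.45563507080078), 56.70436096191406), np.int64(1578))
```

```bash
python3 -m handwheel '{"deltas": [[-1,0,0,0.2,0],[-1,0,0,0.5,0],[-1,0,0,0.6,0],[-1,0,0,0.6,0],[-1,0,0,0.4,0],[-1,0,0,0.3,0],[-1,0,0,0.2,0],[-1,0,0,0.05,0],[-1,0,0,0,0],[-1,0,0,0,0]]}'
python3 -m handwheel '{"deltas": [[-1,0,0,0.02,0],[-1,0,0,0.02,0],[-1,0,0,0,0],[-1,0,0,0,0]]}'
```

```text
clock: 21.0
tcp_pos: [0.5204, -0.2728, 0.1025]
orientation: [0.0, -0.117, 0.993, -0.0]
wrist_force: [0.2, 0.8, -3.6]
finger_gap: 0.0456
grip_force: 42.0
clock: 21.5
tcp_pos: [0.52, -0.2725, 0.1003]
orientation: [0.0, -0.117, 0.993, 0.0]
wrist_force: [-0.1, -0.1, -4.5]
finger_gap: 0.0458
grip_force: 42.0
```

Expected touchdown is near TCP z = 0.095 (sag included).

```bash
python3 -m handwheel '{"deltas": [[-1,0,0,0.03,0],[-1,0,0,0.03,0],[-1,0,0,0.02,0],[-1,0,0,0,0],[-1,0,0,0,0]]}'|egrep 'tcp|wrist'
```

```text
tcp_pos: [0.5201, -0.2726, 0.0971]
wrist_force: [0.3, -0.5, -4.4]
```

```bash
python3 -m handwheel '{"deltas": [[-1,0,0,0.02,0],[-1,0,0,0.02,0],[-1,0,0,0,0]]}'|egrep 'tcp|wrist'
```

```text
tcp_pos: [0.52, -0.2725, 0.0954]
wrist_force: [0.6, 0.7, -4.3]
```

```bash
python3 -m handwheel '{"deltas": [[-1,0,0,0.02,0],[-1,0,0,0.02,0],[-1,0,0,0,0]]}'|egrep 'tcp|wrist'
```

```text
tcp_pos: [0.52, -0.2726, 0.0949]
wrist_force: [-3.5, 1.3, 5.1]
```

Touched down (force reversed to +5 N). Release, then rise.

```bash
python3 -m handwheel '{"deltas": [[0.2,0,0,0,0],[0.3,0,0,0,0],[0.6,0,0,0,0],[1,0,0,0,0],[1,0,0,0,0],[1,0,0,0,0],[1,0,0,0,0],[1,0,0,-0.2,0],[1,0,0,-0.6,0],[1,0,0,-0.9,0],[1,0,0,-0.9,0],[1,0,0,-0.9,0],[1,0.9,0,0,0],[1,0.9,0,0,0],[1,0,0,0,0],[1,0,0,0,0]]}'
python3 - <<'E'
from h import *
c,P=cam('wrist'); cv2.imwrite('pics/w6.png',c['frame'][...,::-1])
Q=P.reshape(-1,3); print('roof',roof(P,.057,.09,(.43,.61,-.36,-.19)))
for n in('scene','side'):
    c,P=cam(n); print(n,roof(P,.057,.09,(.43,.61,-.36,-.19)))
E
```

```text
clock: 24.88
tcp_pos: [0.4505, -0.2896, 0.2345]
orientation: [0.001, -0.117, 0.993, -0.0]
wrist_force: [0.5, -0.1, 0.2]
finger_gap: 0.0852
grip_force: 0.0
roof (((519.26904296875, -272.4075927734375), (89.63664245605469, 46.083831787109375), 13.458027839660645), np.int64(9329))
scene (((518.3208618164062, -270.69525146484375), (94.52769470214844, 48.85051727294922), 13.861288070678711), np.int64(668))
side (((518.5108642578125, -273.03009033203125), (91.666748046875, 47.59946060180664), 13.478841781616211), np.int64(996))
```

View pics/w6.png

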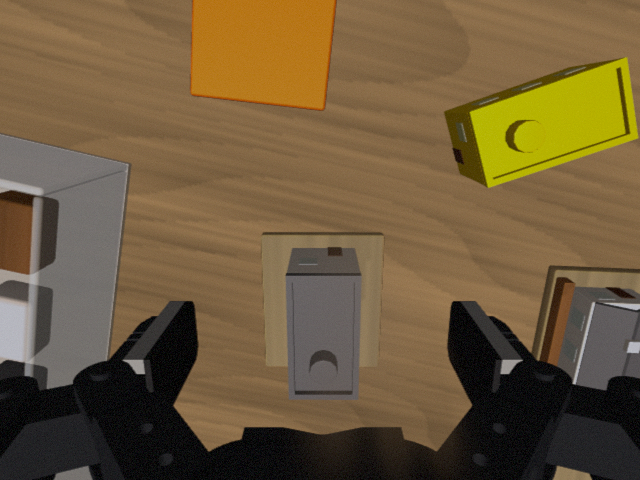

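The house stands upright and released in the middle of the plate (about 1–2 mm off, aligned). The gripper is clear and the look-alikes haven't moved.

```bash
python3 -c "
from workcell import hand_in
print(hand_in())"
```

```text
the job is handed in; nothing more can be done
None
```

I pushed the flat-roofed house out against the bar, held it there at about 5–11 N (estimated from the wrist force), then set it upright and let go about 1–2 mm from the plate's centre; I handed the job in at about 25 s, and no verdict was returned.

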